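# Close up the relay burn-in box

### The arm

A 6-joint arm with a two-finger parallel gripper is mounted at the origin on a cart in front of the work surface, level with it; the furniture and walls round the work are solid. World frame = base frame: x ahead of the robot, y to its left, z up, the work surface at z = 0. Lengths are in mm, angles in rad, forces in N, time in s.
With the tool pointing down it reaches from about 300 to 775 mm from the base axis. Payload 14.6 kg.
Tool frame: the origin (TCP) lies at the very end of the fingers, on their centre line; the grasp point (between the pads) lies 19 mm behind it; z points along the fingers, y is the line along which they close (so a half turn about z gives the same grasp; the last joint's range is limited). The gripper opens to 94 mm and grips with 3 to 60 N. Pads are 16 mm wide; open, the fingers measure 119 mm over their backs; the gripper's body (75 mm by 177 mm) begins 78 mm behind the grasp point.
Start: joints at [-1.391, 0.3, 1.521, -0, 1.321, -0.067], TCP at [134.36, -533.326, 178.546] pointing down, gripper open.
Joint ranges: [-3.03, 3.03], [-0.79, 2.21], [0.23, 2.52], [-1.04, 4.18], [0, 3.07], [-2.55, 2.55]. Speed limits (rad/s): [2.22, 2.22, 2.57, 3.14, 3.14, 3.14].

### API

Orientations are given as [roll, pitch, yaw] about the fixed x, y, z axes, in that order (R = Rz(yaw) Ry(pitch) Rx(roll)).
In Python, from cell import manip gives the robot as it stands.
- The arm moves only by the tool servo_tool, never from a script. Its argument "rows" is a list of rows, each a list of 7 numbers: the turn, a rotation vector about the world's x, y, z in degrees, then the shift along the world's x, y, z in mm, then the closure, from 0 (fully open) to 1 (shut). In form: [[rx, ry, rz, dx, dy, dz, fingers], ...]. A call has 1 to 20 rows; each row shifts and turns the commanded pose from where the row before left it; what a row does not reach is not made up. A row lasts 1/8 s, in which the tool goes at most 62.5 mm and 10.7 degrees, less where a joint would pass 70% of its speed; a pose out of reach is approached as far as the arm can. A call with a gripper value outside its range is refused whole. The fingers move at their own pace and stop on an object; "grip_force" is the grip in N (left out, the last holds). Time passes only in rows, so rows that do not move let the fingers close. It gives the time, the measured TCP pose, the force, the opening and the grip force at its end, in the units of the state.
- manip.read_state(): the state, without advancing time (a new reading comes with each control period).
- manip.camera(name): name is "side" or "top"; returns the picture (480x640x3 uint8, red, green, blue); there is no depth.
- manip.camera_info(name): a dict with "fx", "fy", "cx", "cy" (pixels), "position" and "rotation" of the camera in the world. Camera axes: x right, y down, z forward; pixel columns grow to the right and rows downward; lengths in mm; the calibration is good to about 2 mm. A picture is of the moment at which its call begins. camera_info takes no time and is no camera call.
- manip.sign_off(): hands the job in; it is judged then, once.
The state is a dict: "clock": time; "joints": joint angles; "qd": joint speeds; "effort": joint torques, N m; "eef_pos": TCP position; "eef_rot": TCP orientation; "wrist_force": force on the tool from outside, world axes, zero at the start; "moment": the same for the moment, N m; "finger_gap": finger opening in mm; "finger_force": force on a finger pad.
Only numpy, scipy, OpenCV 4.12 (cv2) and the standard library are available. Lean on these libraries where they do the work, as an engineer would, in place of code of your own. Each camera call takes 0.05 s, during which the arm holds its last target. There are 200 camera calls.

### The job

Stand the white relay module upright in the blue nest inside the grey test box, then fit the aluminium cover fully home on the box and secure it by turning both orange turnbuttons square across it. One turnbutton is in the way of the cover at first, so swing it clear before fitting it. Leave the capacitor, the multimeter and the pliers where they are.

Things in the scene. Friction and masses are not known exactly. Their poses are not given: they have to be found in the camera images.
- box: Grey metal test box fixed to the bench, open on top: 170 (its x) x 108 (its y) x 100 mm high, walls 5 mm. Origin: centre of its underside, on the bench; z up. An orange turnbutton pivots on a 30 x 24 mm bracket outside the middle of each long wall, at y = +68 (left) and -68 mm (right).
- nest (a point): Centre of the floor of the blue nest in the middle of the box, 5 mm above the bench; axes as the box. The nest is a slot 44 mm along the box's x by 70 mm along its y, with walls 6 mm thick and 25 mm high. The relay stands in it with its 62 mm side along the box's y, either way round.
- relay: White relay module, loose, standing upright on the bench, 62 (x) x 36 (y) x 86 mm high, about 0.11 kg; origin at the centre of its foot, z up. Stepped: full 62 x 36 mm up to 53 mm high, above that 38 x 36 mm up to 85 mm. Grip it by the 36 mm width near the top.
- cover: Loose aluminium cover, plate 170 (x) x 108 (y) x 6 mm, about 0.25 kg. Below it a black lip 8 mm high, 155 x 93 mm, that drops into the box mouth with 2.5 mm play all round. Origin: centre of the lip's underside (on the bench at the start), z up; plate 8 to 14 mm above it. Fitted, the plate lies on the rim and the origin is 92 mm above the box's, x along the box's x, either way round.
- cover_handle (a point): Middle of the cover's black bridge handle, 60 mm above the cover's origin; axes as the cover. The bar is 90 mm long along x, 12 mm wide and 12 mm high, on two posts 72 mm apart.
- button_left (a joint): Left orange turnbutton (box's +y side), turning about the vertical. 0: nose points to the box centre, square across the cover (secured). Grows as the nose swings to the box's +x (counterclockwise from above); at 1.57 it lies along the wall, clear of the cover; below about 1.4 it is in the cover's way. Travel -0.2 to 1.8, stays where it is left (0.06 N m).
- button_left_pivot (a point): On the left turnbutton's axis, 133 mm above the bench; turns with it, axes as the box at joint 0, nose along own -y. Flat bar 16 mm wide, 108 to 113 mm above the bench (2 mm over the fitted cover), nose 44 mm and tail 24 mm from the axis. On it along the bar a fin to turn it by: 10 mm thick, top 134 mm above the bench, from 15 mm behind the axis to 27 mm before it.
- button_right (a joint): Right orange turnbutton (box's -y side), mirror image of the left. 0: nose points to the box centre, square across the cover (secured). Grows as the nose swings to the box's +x (clockwise from above); at 1.57 it lies along the wall, clear of the cover. Travel -0.2 to 1.8.
- button_right_pivot (a point): On the right turnbutton's axis, 133 mm above the bench; turns with it, axes as the box at joint 0, nose along own +y. Sizes as the left one.
- capacitor: Bystander: white motor capacitor standing upright, loose, 54 mm across, can 125 mm high with two leads up to 191 mm; origin at the centre of its foot.
- meter: Bystander: hand multimeter lying on its back, loose, 145 mm (x) x 75 mm (y) x 44 mm; origin at the centre of its underside.
- pliers: Bystander: pliers with blue grips lying flat behind the box, loose, 55 mm (x) x 181 mm (y) x 14 mm; origin at the centre of the underside.
Mind the look-alikes: they are no part of the job. Of the things that look like the relay, the smaller one is meant.

How it is judged (in metres and radians):
On the way, in this order (a step that is already met when the one before it is completed fails the run):
1. the relay stands in the nest (x of relay in the frame of box between -0.006 and 0.006 m and y of relay in the frame of box between -0.006 and 0.006 m and z of relay in the frame of box below 0.01 m and angle between relay's own z axis and vertical below 0.12 rad), for 0.2 s.
2. the cover is fully home on the box, the relay standing inside (all of step 1 and z of cover in the frame of box between 0.088 and 0.0955 m and horizontal distance between cover and box below 0.006 m and angle between the x axis of cover and the x axis of box, either way round below 0.08 rad and angle between cover's own z axis and vertical below 0.05 rad), for 0.2 s.
3. both turnbuttons are across the cover (z of cover in the frame of box between 0.088 and 0.0955 m and horizontal distance between cover and box below 0.006 m and angle between the x axis of cover and the x axis of box, either way round below 0.08 rad and angle between cover's own z axis and vertical below 0.05 rad and value of joint button_left between -0.25 and 0.25 rad and value of joint button_right between -0.25 and 0.25 rad), for 0.2 s.
At the end, for the whole second after the job is handed in: Relay upright in the nest (within 6 mm of centre, foot within 5 mm of its floor, tilt under 0.12 rad); cover level and home on the rim (within 3.5 mm in height, 6 mm of centre, 0.08 rad in direction); both turnbuttons within 0.25 rad of square across it; all at rest (all of step 1 and all of step 3 and linear speed of each of cover, relay below 0.02 m/s and velocity of joint button_left between -0.1 and 0.1 rad/s and velocity of joint button_right between -0.1 and 0.1 rad/s); the robot touches nothing.
It fails at once if the capacitor is moved more than 30 mm (distance of capacitor from where it was at the start of the episode above 0.03 m).
It fails at once if the multimeter is moved more than 30 mm (distance of meter from where it was at the start of the episode above 0.03 m).
It fails at once if the pliers is moved more than 30 mm (distance of pliers from where it was at the start of the episode above 0.03 m).
It fails at once if the capacitor is tipped (angle between capacitor's own z axis and vertical above 0.4 rad).
It also fails if it takes over 72 s, if anything falls off the work surface, if the arm or the gripper's body presses on something with over 40 N, if the wrist force passes 120 N, or if a joint passes its speed limit or range.

## Working session

There is one attempt and no reset: what is moved stays moved. The work goes in short steps, Python scripts to look and compute and a tool call to move; the robot and the scene stay as the last step left them, time stands still between calls to the robot, and variables do not carry over. Pictures are saved under pics/ and viewed, at most 10 in all, crops included, and the job is handed in when it is done.

Besides the shell and the picture viewer there is one more tool, called after "Call:" as name(argument=value, ...), one argument or row to a line, values as JSON. servo_tool: Moves the arm, as the interface text tells. Its arguments: {"type":"object","properties":{"rows":{"type":"array","items":{"type":"array","items":{"type":"number"}}},"grip_force":{"type":"number"}},"required":["rows"]}

```bash
mkdir -p pics && ls && python3 - <<'E'
from cell import manip
import cv2
for n in("top","side"):
    cv2.imwrite(f"pics/{n}0.png",manip.camera(n)[:,:,::-1]); print(n,manip.camera_info(n))
print(manip.read_state())
E
```

```text
pics
top {'fx': 599.3420059720179, 'fy': 599.3420059720179, 'cx': 322.78777375415666, 'cy': 224.65822700761575, 'position': array([ 300.13357185,   10.51841378, 1743.28136857]), 'rotation': array([-2.98785674, -0.00728668, -1.55803556])}
side {'fx': 599.5315315798935, 'fy': 599.5315315798935, 'cx': 319.9494375912796, 'cy': 229.40530430202355, 'position': array([ 821.50859523,  593.31488105, 1262.83858947]), 'rotation': array([-2.633154  , -0.01132458,  2.70794561])}
{'clock': 0.1, 'joints': array([-1.39060062e+00,  3.00381833e-01,  1.52150968e+00,  9.02961988e-06,
        1.32070536e+00, -6.66162250e-02]), 'qd': array([ 0.00105867, -0.0026988 , -0.00134252,  0.00076598, -0.000136  ,
        0.00067874]), 'effort': array([ 2.07004960e-03, -5.32642722e+01, -3.53283191e+01,  7.09267915e-02,
        2.35034258e-02, -7.09016649e-05]), 'eef_pos': array([ 134.31690829, -533.07890484,  178.06551319]), 'eef_rot': array([-3.14059124e+00, -7.55749658e-05,  2.46809660e-01]), 'wrist_force': array([-0.33485265, -0.14351459, -0.87958918]), 'moment': array([-0.05074642, -0.04868646,  0.00014947]), 'finger_force': 0.0, 'finger_gap': 93.94200239237591}
```

View pics/top0.png

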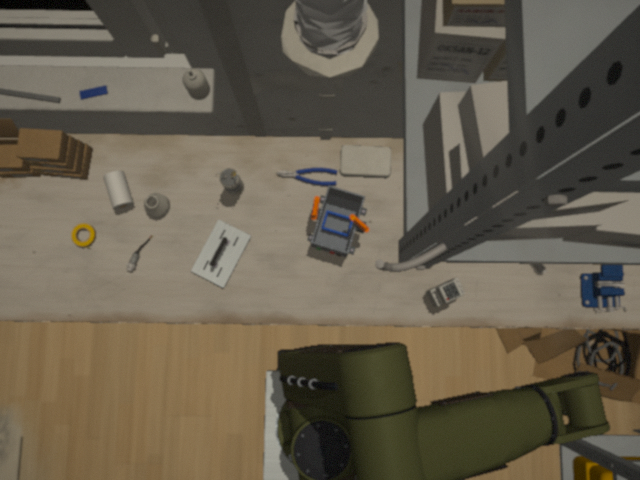

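View pics/side0.png

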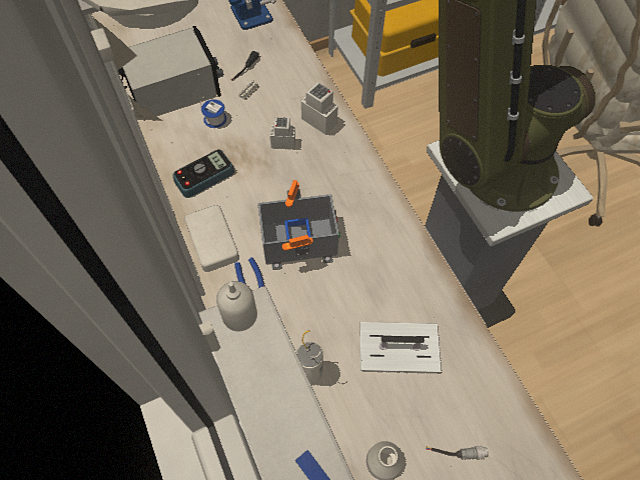

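```bash
cat > h.py <<'E'
from cell import manip
import numpy as np, cv2
from scipy.spatial.transform import Rotation as R
I={n:manip.camera_info(n) for n in("top","side")}
def ray(n,u,v):
    i=I[n]; d=np.array([(u-i["cx"])/i["fx"],(v-i["cy"])/i["fy"],1.])
    return i["position"],R.from_euler("xyz",i["rotation"]).apply(d)
def onz(n,u,v,z):
    p,d=ray(n,u,v); return p+d*(z-p[2])/d[2]
def tri(a,b):   # top pixel, side pixel -> point, gap
    p,d=ray("top",*a);q,e=ray("side",*b)
    s=np.linalg.lstsq(np.c_[d,-e],q-p,rcond=None)[0]
    A,B=p+s[0]*d,q+s[1]*e
    return (A+B)/2,np.linalg.norm(A-B)
def pix(n,P):
    i=I[n];c=R.from_euler("xyz",i["rotation"]).inv().apply(np.atleast_2d(P)-i["position"])
    return np.c_[c[:,0]/c[:,2]*i["fx"]+i["cx"],c[:,1]/c[:,2]*i["fy"]+i["cy"]]
def crop(n,x,y,w,h,k,name,img=None):
    if img is None: img=manip.camera(n)
    cv2.imwrite(name,cv2.resize(img[y:y+h,x:x+w,::-1],None,fx=k,fy=k,interpolation=cv2.INTER_CUBIC))
E
python3 - <<'E'
from h import *
np.set_printoptions(precision=1,suppress=True)
for n,u,v in[("side",283,145),("side",320,120),("side",400,347),("side",300,255),("top",337,222),("top",221,254),("top",443,293)]: print(n,u,v,onz(n,u,v,0))
print(pix("top",[onz("side",283,145,0)]))
t=cv2.imread("pics/top0.png")[:,:,::-1];s=cv2.imread("pics/side0.png")[:,:,::-1]
a=cv2.resize(np.ascontiguousarray(t[170:310,180:480]),None,fx=2.6,fy=2.6,interpolation=2)
b=cv2.resize(np.ascontiguousarray(s[70:280,230:350]),None,fx=2.8,fy=2.8,interpolation=2)
c=cv2.resize(np.ascontiguousarray(s[310:390,340:460]),None,fx=3.6,fy=3.6,interpolation=2)
cv2.imwrite("pics/a.png",a[:,:,::-1])
m=np.zeros((600,800,3),np.uint8);m[:588,:336]=b;m[:288,340:772]=c;cv2.imwrite("pics/b.png",m[:,:,::-1])
E
```

```text
side 283 145 [ 494.6 -308.7    0. ]
side 320 120 [ 371.4 -344.4    0. ]
side 400 347 [477.3 298.9   0. ]
side 300 255 [584.5   3.8   0. ]
top 337 222 [578.9 -40.5   0. ]
top 221 254 [479.7 297.1   0. ]
top 443 293 [ 375.  -349.5    0. ]
[[428.3 251.7]]
```

View pics/a.png

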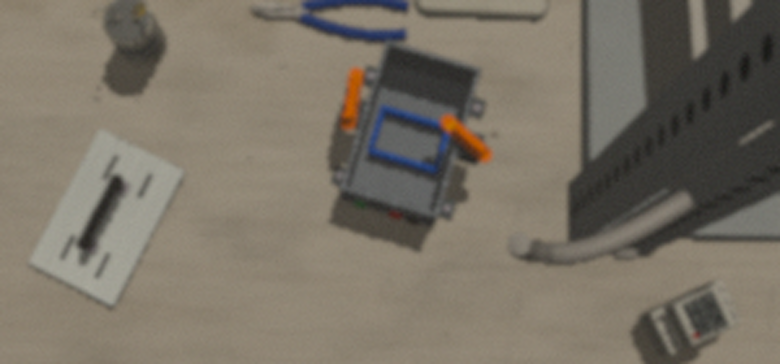

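View pics/b.png

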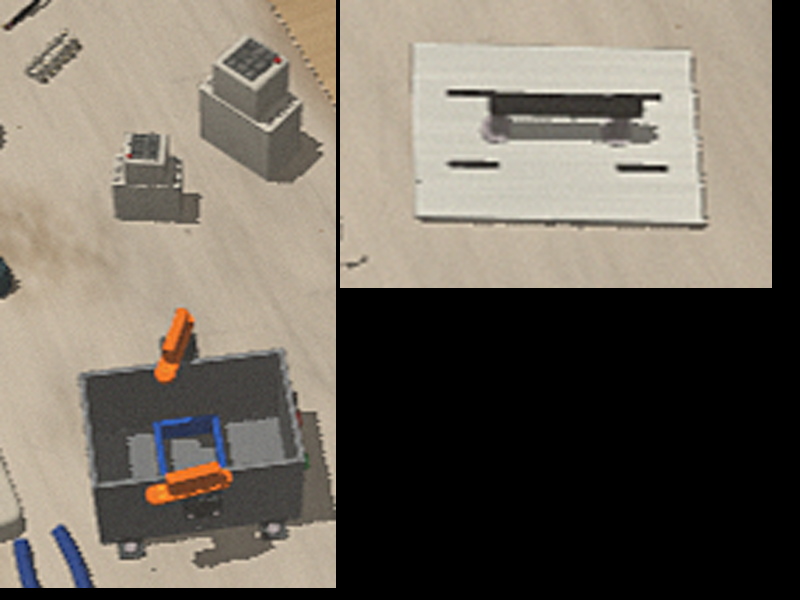

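```bash
python3 - <<'E'
from h import *
np.set_printoptions(precision=0,suppress=True)
print("nadir",pix("top",[[300,10.5,0]]))
for u,v in[(383,265),(403,235),(520,262),(428,252),(550,200)]:
  print(u,v)
  for z in(0,200,400,600,800,1000,1200,1400):
    P=onz("top",u,v,z); print(P,pix("side",[P])[0])
E
```

```text
nadir [[318. 318.]]
383 265
[ 454. -176.    0.] [318. 178.]
[ 436. -154.  200.] [330. 132.]
[ 419. -133.  400.] [346.  72.]
[ 401. -112.  600.] [368. -10.]
[383. -90. 800.] [ 399. -129.]
[ 366.  -69. 1000.] [ 449. -318.]
[ 348.  -48. 1200.] [ 539. -664.]
[ 330.  -26. 1400.] [  757. -1496.]
403 235
[ 543. -235.    0.] [277. 173.]
[ 515. -207.  200.] [289. 127.]
[ 487. -179.  400.] [304.  67.]
[ 459. -150.  600.] [325. -15.]
[ 432. -122.  800.] [ 356. -134.]
[ 404.  -94. 1000.] [ 404. -322.]
[ 376.  -66. 1200.] [ 493. -666.]
[ 348.  -38. 1400.] [  707. -1493.]
520 262
[ 468. -576.    0.] [254.  72.]
[ 449. -509.  200.] [265.  31.]
[ 429. -442.  400.] [279. -24.]
[ 410. -374.  600.] [297. -98.]
[ 391. -307.  800.] [ 325. -206.]
[ 372. -240. 1000.] [ 368. -376.]
[ 352. -172. 1200.] [ 446. -686.]
[ 333. -105. 1400.] [  632. -1421.]
428 252
[ 494. -308.    0.] [283. 145.]
[ 472. -271.  200.] [295. 101.]
[ 449. -235.  400.] [310.  42.]
[ 427. -198.  600.] [331. -37.]
[ 405. -162.  800.] [ 360. -153.]
[ 383. -125. 1000.] [ 408. -337.]
[ 360.  -89. 1200.] [ 494. -671.]
[ 338.  -52. 1400.] [  701. -1473.]
550 200
[ 654. -673.    0.] [180.  69.]
[ 613. -594.  200.] [191.  28.]
[ 573. -516.  400.] [204. -27.]
[ 532. -438.  600.] [ 222. -101.]
[ 492. -359.  800.] [ 249. -209.]
[ 451. -281. 1000.] [ 290. -379.]
[ 410. -202. 1200.] [ 366. -688.]
[ 370. -124. 1400.] [  547. -1422.]
```

```bash
python3 - <<'E'
from h import *
t=np.mean([manip.camera("top").astype(float) for _ in range(4)],0);s=np.mean([manip.camera("side").astype(float) for _ in range(4)],0)
np.save("t.npy",t);np.save("s.npy",s)
def c(im,x,y,w,h,k):
    o=cv2.resize(np.clip(im[y:y+h,x:x+w]*1.5,0,255).astype(np.uint8),None,fx=k,fy=k,interpolation=2)
    for i in range(0,w,10): cv2.putText(o,str(x+i),(i*k,10),0,.33,(255,0,0),1); o[:14,i*k]=255
    for i in range(0,h,10): cv2.putText(o,str(y+i),(0,i*k+4),0,.33,(255,0,0),1)
    return o[:,:,::-1]
m=np.zeros((600,800,3),np.uint8)
a=c(t,300,180,75,84,7)[:588,:];m[:a.shape[0],:a.shape[1]]=a[:600,:800]
b=c(t,186,216,68,76,4);m[:304,528:800]=b
d=c(s,262,108,40,46,6);m[310:586,530:770]=d
cv2.imwrite("pics/c.png",m)
cv2.imwrite("pics/d.png",c(s,252,176,98,92,6)[:600,:800])
E
```

```text
(no output)
```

View pics/c.png

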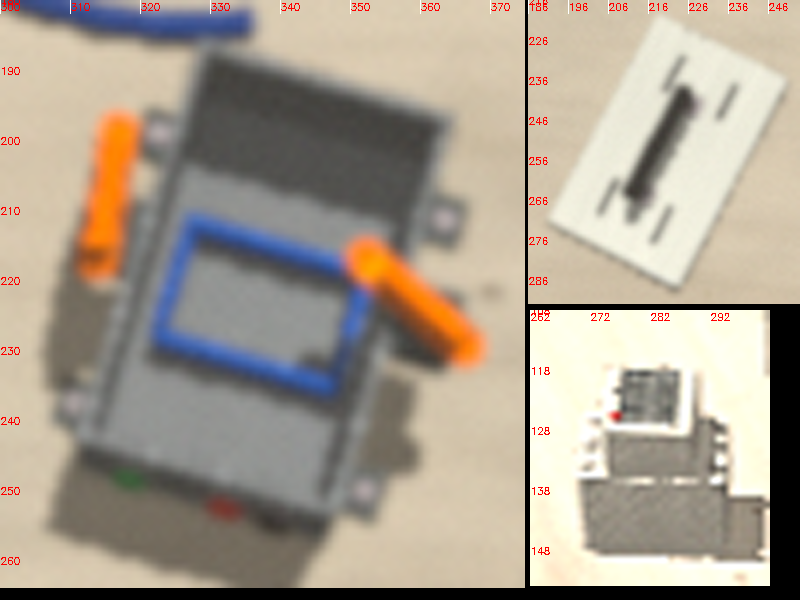

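View pics/d.png

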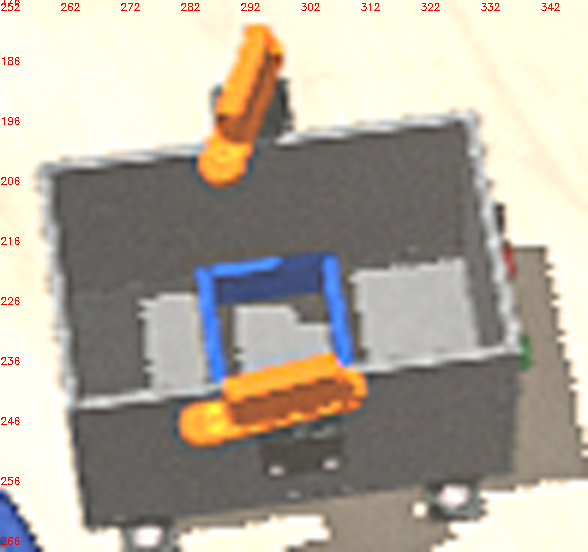

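```bash
cat > box.py <<'E'
from h import *
np.set_printoptions(precision=1,suppress=True)
T=np.array([(205,42),(452,115),(328,518),(80,437)])/7+[300,180]-.43
S=np.array([(75,405),(42,168),(478,115),(520,348)])/6+[252,176]-.42
def fit(P,a=170,b=108):   # corners +x+y,+x-y,-x-y,-x+y
    M=np.array([[a,b],[a,-b],[-a,-b],[-a,b]])/2
    P=P[:,:2];c=P.mean(0);z=np.sum((P-c)[:,0]+1j*0)
    q=(P-c)@[1,1j];m=M@[1,1j];w=np.sum(q*m.conj())
    e=q-m*w/abs(w)
    return c,np.angle(w),abs(w)/np.sum(abs(m)**2),np.abs(e)
for a,b in zip(T,S): print(*tri(a,b))
print(fit(np.array([onz("top",*p,100) for p in T])));print(fit(np.array([onz("side",*p,100) for p in S])))
E
python3 - <<'E'
from box import *
print("nest top inner/outer corners")
N=np.array([(190,215),(375,275),(335,393),(150,340)])/7+[300,180]-.43
print(fit(np.array([onz("top",*p,30) for p in N]),56,82))
C=np.array([(655-528,14),(786-528,78),(678-528,291),(548-528,220)])/4+[186,216]-.375
print("cover",fit(np.array([onz("top",*p,14) for p in C])))
CS=np.array([(414-340,44),(414-340,217),(706-340,224),(692-340,50)])/3.6+[340,310]-.36
P=[onz("side",*p,14) for p in CS];print(P)
# order: side left=+x ; bottom=+y
P=np.array([P[1],P[0],P[3],P[2]]);print(fit(P))
# handle bar ends top
for u,v in[((685-528)/4+186-.4,86/4+216-.4),((628-528)/4+186-.4,200/4+216-.4)]: print(onz("top",u,v,66))
for u,v in[(490-340,100),(642-340,100)]: print(onz("side",u/3.6+340-.36,v/3.6+310-.36,66))
# relay side view
for u,v,z in[(282.5,117.7,85),(273.2,127,85),(288.5,128,85),(270.5,137,53),(294,137,53),(271.5,147.8,0),(295,148.5,0)]: print(u,v,z,onz("side",u,v,z))
# orange
for n,f in(("top","t.npy"),("side","s.npy")):
    im=np.load(f);m=((im[:,:,0]>130)&(im[:,:,2]<60)&(im[:,:,1]<170)).astype(np.uint8)
    k,l,st,_=cv2.connectedComponentsWithStats(m)
    for i in range(1,k):
        if st[i,4]>40:
            r=cv2.minAreaRect(np.argwhere(l==i)[:,::-1].astype(np.float32));bp=cv2.boxPoints(r)
            print(n,st[i],r);
E
```

```text
[664.6 -12.4  96.6] 5.219144274463862
[ 636.8 -112.    95.7] 4.03997671432666
[474.9 -64.   96.1] 1.8410324487516965
[505.2  34.7  97.1] 3.0243489441367455
(array([571.2, -39.3]), np.float64(-0.2900212345552459), np.float64(0.9788713641116527), array([2.8, 2.6, 2.6, 3.1]))
(array([569.8, -35.2]), np.float64(-0.2821882206365018), np.float64(0.9690108210957866), array([3.9, 2.8, 3.2, 3.6]))
nest top inner/outer corners
(array([570.5, -39.8]), np.float64(-0.29216223346608367), np.float64(0.9692356977833636), array([1.3, 1.8, 2.7, 1. ]))
cover (array([480.8, 296.7]), np.float64(-0.4444438619616385), np.float64(0.9952887084815966), array([0.6, 0.9, 1.6, 2.4]))
[array([533.5, 215.4,  14. ]), array([581.6, 311. ,  14. ]), array([427.7, 386.2,  14. ]), array([380.7, 289.6,  14. ])]
(array([480.9, 300.6]), np.float64(-0.45516438788724994), np.float64(1.0001114754381895), array([0.9, 0.7, 0.2, 0.6]))
[520.9 277.3  66. ]
[439.9 314.1  66. ]
[520.8 279.9  66. ]
[440.9 316.6  66. ]
282.5 117.7 85 [ 484.3 -326.7   85. ]
273.2 127 85 [ 516.9 -309.1   85. ]
288.5 128 85 [ 483.6 -290.5   85. ]
270.5 
[... 657 characters left out ...]
, (24.349536895751953, 63.24554443359375), 71.56505584716797)
side [350   9  18  28  87] ((359.2864074707031, 22.83078384399414), (30.523757934570312, 4.969893932342529), 59.4207763671875)
side [380  45  30  12  92] ((394.4764404296875, 50.394134521484375), (5.097865104675293, 30.695655822753906), 77.47119140625)
side [288 180  11  16  68] ((293.2810974121094, 187.82545471191406), (5.769231796264648, 15.769232749938965), 22.61986541748047)
side [285 197   9  10  53] ((288.8970642089844, 202.33822631835938), (7.0314412117004395, 8.231931686401367), 30.963754653930664)
side [282 235  31  15 168] ((296.6176452636719, 241.97061157226562), (9.45888900756836, 31.28709602355957), 75.96376037597656)
```

Call:
servo_tool(
  rows=[
    [0,0,0,5,5,10,0],
    [0,0,3.5,35,36,3,0],
    [0,0,3.5,35,36,0,0],
    [0,0,3.5,35,36,0,0],
    [0,0,3.5,35,36,0,0],
    [0,0,3.5,35,36,0,0],
    [0,0,3.5,35,36,0,0],
    [0,0,3.5,35,36,0,0],
    [0,0,3.5,35,36,0,0],
    [0,0,3.5,35,36,0,0],
    [0,0,3.5,35,36,0,0],
    [0,0,0.5,35,36,0,0],
    [0,0,0,27,29,-2,0],
    [0,0,0,0,0,0,0],
  ],
  grip_force=8,
)

```text
clock: 2.25
eef_pos: [552.3, -101.1, 189.7]
eef_rot: [-3.141, -0.0, 0.869]
wrist_force: [-0.3, -0.6, 0.5]
finger_gap: 94.1
finger_force: 0.0
```

```bash
python3 - <<'E'
from box import *
s=manip.read_state();print(s["eef_pos"],s["eef_rot"],s["wrist_force"],s["joints"])
# button geometry: nose tip / ends at z=113
c,a=np.array([570.5,-37.3]),-.287
Rm=np.array([[np.cos(a),-np.sin(a)],[np.sin(a),np.cos(a)]])
for n,y in(("L",68),("R",-68)): print(n,c+Rm@[0,y])
for n,u,v in[("top",349.5,215),("top",368.5,230),("side",285.5,204),("side",297,181),("top",317.8,197),("top",312.5,218.5),("side",282,246),("side",312,237)]: print(n,u,v,onz(n,u,v,113))
E
```

```text
[664.6 -12.4  96.6] 5.219144274463862
[ 636.8 -112.    95.7] 4.03997671432666
[474.9 -64.   96.1] 1.8410324487516965
[505.2  34.7  97.1] 3.0243489441367455
(array([571.2, -39.3]), np.float64(-0.2900212345552459), np.float64(0.9788713641116527), array([2.8, 2.6, 2.6, 3.1]))
(array([569.8, -35.2]), np.float64(-0.2821882206365018), np.float64(0.9690108210957866), array([3.9, 2.8, 3.2, 3.6]))
[ 552.3 -101.1  189.7] [-3.1 -0.   0.9] [-0.3 -0.6  0.5] [-0.2  0.3  1.5  0.   1.4  0.5]
L [589.7  27.9]
R [ 551.3 -102.5]
top 349.5 215 [580.9 -71.5 113. ]
top 368.5 230 [ 539.8 -124.   113. ]
side 285.5 204 [583.4 -74.1 113. ]
side 297 181 [ 534.9 -120.2  113. ]
top 317.8 197 [630.3  16.7 113. ]
top 312.5 218.5 [569.7  30.4 113. ]
side 282 246 [632.3  20.5 113. ]
side 312 237 [564.2  27.3 113. ]
```

Call:
servo_tool(
  rows=[
    [0,0,0,0,-2,-25,0],
    [0,0,0,0,0,-25,0],
    [0,0,0,0,0,-15,0],
    [0,0,0,0,0,-7,0.5],
    [0,0,0,0,0,0,1],
    [0,0,0,0,0,0,1],
    [0,0,0,0,0,0,1],
    [0,0,0,0,0,0,1],
    [0,0,0,0,0,0,1],
  ],
  grip_force=8,
)

```text
clock: 3.38
eef_pos: [551.4, -105.3, 117.6]
eef_rot: [3.141, -0.0, 0.866]
wrist_force: [1.0, -0.2, 0.0]
finger_gap: 37.5
finger_force: 0.0
```

Call:
servo_tool(
  rows=[
    [0,0,0,0,0,0,1],
    [0,0,0,0,0,0,1],
    [0,0,0,0,0,0,1],
    [0,0,0,0,0,0,1],
    [0,0,0,0,0,0,1],
  ],
)

```text
clock: 4.0
eef_pos: [551.4, -105.3, 117.6]
eef_rot: [3.142, -0.0, 0.866]
wrist_force: [0.3, -0.8, -0.9]
finger_gap: 0.3
finger_force: 0.0
```

```bash
python3 - <<'E'
from h import *
s=manip.camera("side");t=manip.camera("top");cv2.imwrite("pics/e_t.png",t[:,:,::-1])
m=np.zeros((600,800,3),np.uint8)
m[:600,:480]=cv2.resize(s[110:260,240:360],None,fx=4,fy=4)
m[:440,480:800]=cv2.resize(t[160:270,300:380],None,fx=4,fy=4)
cv2.imwrite("pics/e.png",m[:,:,::-1])
E
```

```text
(no output)
```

View pics/e.png

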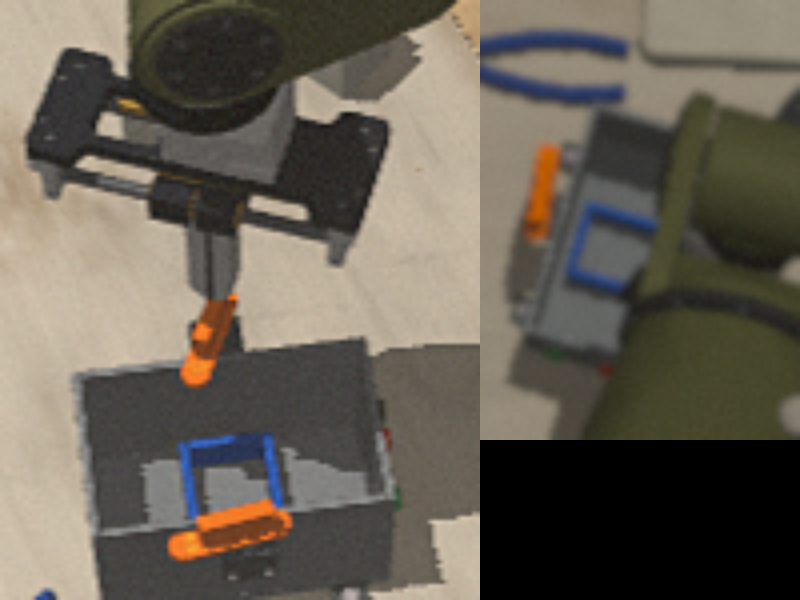

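```bash
python3 - <<'E'
from h import *
s=manip.read_state();print(s["eef_pos"],s["wrist_force"])
for z in(117.6,120,134,140,145,150): print(z,pix("side",[[551.4,-104.3,z]]), onz("side",293.5,184,z))
E
```

```text
[ 551.35996193 -105.33700741  117.56782804] [-0.15543498 -0.01445663  0.34011543]
117.6 [[293.12965532 187.67575832]] [ 546.63112755 -113.10625119  117.6       ]
120 [[293.10032198 187.09691719]] [ 547.2071699  -111.62585162  120.        ]
134 [[292.92739378 183.68448752]] [ 550.56741691 -102.99018745  134.        ]
140 [[292.85231818 182.20300448]] [552.00752277 -99.28918852 140.        ]
145 [[292.78930637 180.95957883]] [553.20761099 -96.20502275 145.        ]
150 [[292.72588228 179.70801758]] [554.40769921 -93.12085698 150.        ]
```

```bash
python3 - <<'E'
from h import *
def mp(im):
    o=[]
    for v in range(176,210):
        l=""
        for u in range(282,304):
            r,g,b=im[v,u].astype(float)
            l+= "." if r-b<70 else ("O" if r>200 else "o" if r>130 else "x")
        o.append(l)
    return o
a=mp(np.load("s.npy"));b=mp(manip.camera("side"))
for i,(p,q) in enumerate(zip(a,b)): print(176+i,p,q)
c,al=np.array([570.5,-37.3]),-.287
for piv in([552,-103.5],):
  for th in(.417,.45):
    d=np.array([np.cos(np.pi/2-th+al),np.sin(np.pi/2-th+al)]);n=np.array([-d[1],d[0]])
    for s,w,z in((44,0,113),(27,5,134),(27,-5,134),(-15,5,134),(-15,-5,134),(-24,0,113)): print(th,s,w,z,pix("side",[[*(np.array(piv)+s*d+w*n),z]])[0].round(1),pix("top",[[*(np.array(piv)+s*d+w*n),z]])[0].round(1))
E
```

```text
176 ...................... ......................
177 ...................... ......................
178 ...................... ......................
179 ...................... ......................
180 ...........OOOo....... ......................
181 ...........OOOOo...... ......................
182 ..........OOOOooO..... ......................
183 ..........OOOOooO..... ................OO....
184 .........OOOOOxOOO.... ...............OOO....
185 .........OOOOo..x..... ..........oxxxxxx.....
186 .........OOOOo.xx..... ..........xxox.xx.....
187 ........OOOOOx.x...... .........xooxxxxo.....
188 ........OOOOo.xx...... .........xxxx.xx......
189 .......OOOOOo.xx...... ........xxxoxxxx......
190 .......OOOOo..x....... .......oooxx.xx.......
191 .......OOOOo.xx....... .......OOOox.xo.......
192 ......oOOOOx.xx....... ......oOOOOoxox.......
193 ......OOOOo.xo........ ......OOOOoxxo........
194 ......OOOOo.xx........ ......OOOOo.xx........
195 ........oo..x......... .......xooxxx.........
196 ......xxxx.xo......... ......xxxxxxo.........
197 .....ooxxxxxx......... .....ooxxxxox.........

[... 417 characters left out ...]
......... .....ooxx.............
207 ...................... ......................
208 ...................... ......................
209 ...................... ......................
0.417 44 0 113 [287.4 205. ] [348.9 215.1]
0.417 27 5 134 [291.5 194.3] [352.9 219.3]
0.417 27 -5 134 [287.2 193.3] [355.2 216.5]
0.417 -15 5 134 [296.9 179.2] [364.6 229.3]
0.417 -15 -5 134 [292.6 178.2] [367.  226.6]
0.417 -24 0 113 [296.1 180.7] [367.7 231.2]
0.45 44 0 113 [286.8 204.8] [349.3 214.8]
0.45 27 5 134 [291.1 194.3] [353. 219.]
0.45 27 -5 134 [286.8 193.1] [355.5 216.3]
0.45 -15 5 134 [297.  179.3] [364.4 229.4]
0.45 -15 -5 134 [292.9 178.2] [366.9 226.7]
0.45 -24 0 113 [296.4 180.8] [367.5 231.4]
```

Call:
servo_tool(
  rows=[
    [0,0,0,0,0,0,0],
    [0,0,0,0,0,0,0],
    [0,0,0,0,0,0,0],
    [0,0,0,0,0,0,0],
    [0,0,0,0,0,0,0],
    [0,0,0,0,0,0,0],
    [0,0,0,0,0,0,0],
    [0,0,0,0,0,0,0],
    [0,0,0,0,0,-4,0],
    [0,0,0,0,0,-4,0],
    [0,0,0,0,0,-3,0],
    [0,0,0,0,0,0,0],
  ],
)

```text
clock: 5.65
eef_pos: [551.2, -105.3, 106.2]
eef_rot: [-3.141, 0.0, 0.866]
wrist_force: [0.2, 0.5, 0.7]
finger_gap: 93.9
finger_force: 0.0
```

```bash
python3 - <<'E'
from h import *
s=manip.camera("side")
np.save("s2.npy",s.astype(float));t=manip.camera("top")
m=np.zeros((600,800,3),np.uint8)
m[:600,:700]=cv2.resize(s[140:215,250:337],(700,600),interpolation=2)
cv2.imwrite("pics/f.png",m[:,:,::-1])
E
```

```text
(no output)
```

View pics/f.png

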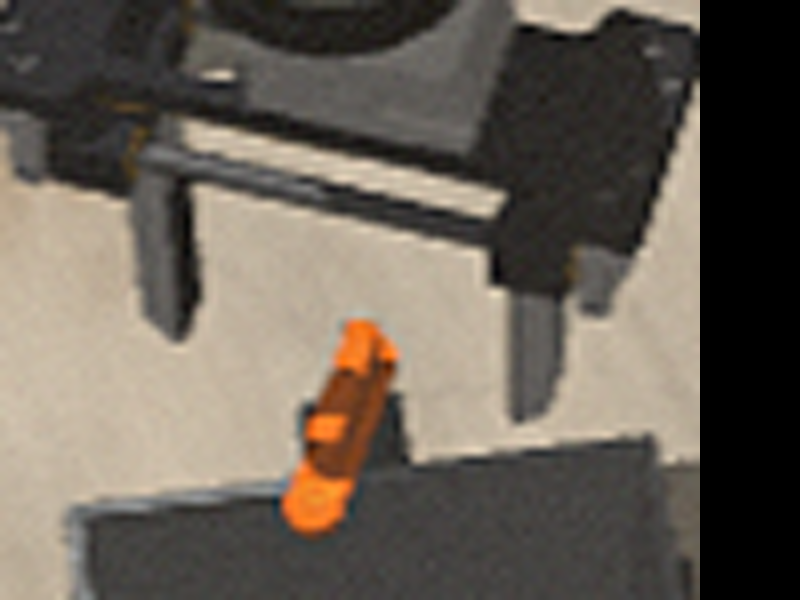

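Call:
servo_tool(
  rows=[
    [0,0,0,0,0,0,1],
    [0,0,0,0,0,0,1],
    [0,0,0,0,0,0,1],
    [0,0,0,0,0,0,1],
    [0,0,0,0,0,0,1],
    [0,0,0,0,0,0,1],
    [0,0,0,0,0,0,1],
    [0,0,0,0,0,0,1],
    [0,0,0,0,0,0,1],
  ],
)

```text
clock: 6.88
eef_pos: [551.5, -105.5, 106.6]
eef_rot: [3.141, -0.0, 0.866]
wrist_force: [1.8, -1.1, -1.1]
finger_gap: 9.2
finger_force: 8.0
```

Call:
servo_tool(
  rows=[
    [0,0,-4,0,0,0,1],
    [0,0,-6,0,0,0,1],
    [0,0,-6,0,0,0,1],
    [0,0,-6,0,0,0,1],
    [0,0,0,0,0,0,1],
  ],
  grip_force=15,
)

```text
clock: 7.5
eef_pos: [551.9, -105.5, 107.3]
eef_rot: [3.14, -0.001, 0.481]
wrist_force: [0.8, -0.2, 5.2]
finger_gap: 0.5
finger_force: 2.8
```

Call:
servo_tool(
  rows=[
    [0,0,0,0,0,10,0],
    [0,0,0,0,0,20,0],
    [0,0,0,0,0,0,0],
    [0,0,0,0,0,0,0],
    [0,0,0,0,0,0,0],
  ],
)

```text
clock: 8.12
eef_pos: [551.0, -105.2, 135.8]
eef_rot: [-3.141, 0.001, 0.482]
wrist_force: [-0.8, 0.2, -0.3]
finger_gap: 47.0
finger_force: 0.0
```

```bash
python3 - <<'E'
from h import *
im=manip.camera("side").astype(float)
for v in range(172,210):
    l=""
    for u in range(274,306):
        r,g,b=im[v,u]
        l+= "." if r-b<70 else ("O" if r>200 else "o" if r>130 else "x")
    print(v,l)
for th in(.42,.6,.8,1.,1.2,1.4,1.6):
    d=-.287+np.pi/2-th
    print(th,pix("side",[[552+40*np.cos(d),-103.5+40*np.sin(d),113]]).round(1))
s=manip.read_state();print(s["eef_pos"],s["joints"])
E
```

```text
172 ................................
173 ................................
174 ................................
175 ................................
176 ................................
177 ................................
178 ................................
179 ................................
180 ....................xo..........
181 ....................xox.........
182 ...................xxxxx........
183 ...................xxoxxo.......
184 ..................xooxxxx.......
185 ..................xxxx.xx.......
186 .................oxxxx.xx.......
187 ................Ooxxxx.xx.......
188 ................OOOxx.xx........
189 ...............OOOOOo.xx........
190 ...............OOOOo..x.........
191 ...............OOOOo.xo.........
192 ..............oOOOOxxxx.........
193 ..............OOOOo.xo..........
194 ..............OOOOo.xx..........
195 ................oo..o...........
196 ..............oxxx.xo...........
197 .............Ooxxxxxx...........
198 .............Ooxxxxo............
199 ............OOOooxox............
200 ............OOOOOOOo............
201 ...........oOOOOOOO.............
202 ...........OOOOOOOo.............
203 ...........OOOOOOOo.............
204 ...........OOOOOOOx.............
205 ............OOOOOo..............
206 .............oox................
207 ................................
208 ................................
209 ................................
0.42 [[287.9 203.5]]
0.6 [[284.9 202.5]]
0.8 [[282.  200.9]]
1.0 [[279.5 198.9]]
1.2 [[277.5 196.4]]
1.4 [[276.2 193.7]]
1.6 [[275.6 190.8]]
[ 551.10065569 -105.23990669  135.91288155] [-2.53980993e-01  3.62383571e-01  1.54012032e+00  1.89368609e-05
  1.24010766e+00  8.34316629e-01]
```

Call:
servo_tool(
  rows=[
    [0,0,7,0,0,0,0],
    [0,0,7,0,0,0,0],
    [0,0,6,0,0,-10,0],
    [0,0,0,0,0,-14,0],
    [0,0,0,0,0,-8,0],
    [0,0,0,0,0,-4,0],
    [0,0,0,0,0,-3,0],
    [0,0,0,0,0,0,0.7],
  ],
  grip_force=15,
)

```text
clock: 9.18
eef_pos: [551.4, -105.4, 97.6]
eef_rot: [3.142, -0.0, 0.831]
wrist_force: [-0.0, -1.0, 0.3]
finger_gap: 87.2
finger_force: 0.0
```

Call:
servo_tool(
  rows=[
    [0,0,0,0,0,0,1],
    [0,0,0,0,0,0,1],
    [0,0,0,0,0,0,1],
    [0,0,0,0,0,0,1],
    [0,0,0,0,0,0,1],
    [0,0,0,0,0,0,1],
    [0,0,0,0,0,0,1],
    [0,0,0,0,0,0,1],
  ],
)

```text
clock: 10.18
eef_pos: [551.6, -105.5, 97.6]
eef_rot: [3.141, -0.0, 0.831]
wrist_force: [0.7, -0.5, -2.1]
finger_gap: 9.9
finger_force: 15.0
```

Call:
servo_tool(
  rows=[
    [0,0,-4,0,0,0,1],
    [0,0,-4,0,0,0,1],
    [0,0,0,0,0,0,1],
  ],
)

```text
clock: 10.55
eef_pos: [551.3, -105.2, 97.6]
eef_rot: [-3.141, -0.0, 0.692]
wrist_force: [-1.2, 1.0, -0.3]
finger_gap: 9.8
finger_force: 15.0
```

Call:
servo_tool(
  rows=[
    [0,0,-7,0,0,0,1],
    [0,0,-7,0,0,0,1],
    [0,0,-7,0,0,0,1],
    [0,0,-7,0,0,0,1],
    [0,0,-7,0,0,0,1],
    [0,0,-7,0,0,0,1],
    [0,0,-7,0,0,0,1],
    [0,0,-7,0,0,0,1],
    [0,0,-2,0,0,0,1],
    [0,0,0,0,0,0,1],
  ],
)

```text
clock: 11.8
eef_pos: [550.9, -103.0, 97.5]
eef_rot: [-3.138, 0.003, -0.318]
wrist_force: [-3.8, 15.3, 5.2]
finger_gap: 9.5
finger_force: 15.0
```

Call:
servo_tool(
  rows=[
    [0,0,0,0,0,0,0],
    [0,0,0,0,0,0,0],
    [0,0,0,0,0,0,0],
    [0,0,0,0,0,10,0],
    [0,0,0,0,0,35,0],
    [0,0,0,0,0,35,0],
    [0,0,-2.5,-12,-42,0,0],
    [0,0,-2.5,-12,-42,0,0],
    [0,0,-2.5,-12,-42,0,0],
    [0,0,0,-12,-42,0,0],
    [0,0,0,-10,-42,0,0],
    [0,0,0,0,0,0,0],
  ],
)

```text
clock: 13.3
eef_pos: [492.4, -317.7, 178.0]
eef_rot: [3.141, -0.0, -0.454]
wrist_force: [-0.4, 0.7, -0.4]
finger_gap: 93.9
finger_force: 0.0
```

```bash
python3 - <<'E'
from h import *
s=manip.read_state();print(s["eef_pos"],s["eef_rot"])
im=manip.camera("top").astype(float)
m=((im[:,:,0]>130)&(im[:,:,2]<60)&(im[:,:,1]<170)).astype(np.uint8)[:,300:400]
k,l,st,_=cv2.connectedComponentsWithStats(m)
for i in range(1,k):
    if st[i,4]>40:
        r=cv2.minAreaRect(np.argwhere(l==i)[:,::-1].astype(np.float32)+np.float32([300,0]));print(r)
cv2.imwrite("pics/top3.png",im[:,:,::-1])
E
```

```text
[ 492.44777937 -317.65686403  177.96713428] [ 3.14119283e+00 -3.52882002e-04 -4.54484898e-01]
((315.0945739746094, 207.93243408203125), (5.425166606903076, 22.522661209106445), 9.462322235107422)
((362.5505065917969, 221.66514587402344), (5.4596099853515625, 23.754093170166016), 16.699243545532227)[ WARN:0@1.453] global loadsave.cpp:1063 imwrite_ Unsupported depth image for selected encoder is fallbacked to CV_8U.
```

Call:
servo_tool(
  rows=[
    [0,0,0,1,0,-30,0],
    [0,0,0,0,0,-35,0],
    [0,0,0,0,0,-30,0],
    [0,0,0,0,0,-20,0],
    [0,0,0,0,0,-14,0],
    [0,0,0,0,0,-8,0],
    [0,0,0,0,0,-6,0.5],
    [0,0,0,0,0,0,0.55],
    [0,0,0,0,0,0,0.6],
    [0,0,0,0,0,0,0.6],
    [0,0,0,0,0,0,0.65],
    [0,0,0,0,0,0,0.7],
    [0,0,0,0,0,0,0.75],
    [0,0,0,0,0,0,0.75],
  ],
  grip_force=12,
)

```text
clock: 15.1
eef_pos: [494.3, -315.4, 34.6]
eef_rot: [3.142, -0.0, -0.451]
wrist_force: [-0.5, -0.5, 0.6]
finger_gap: 35.2
finger_force: 11.9
```

Call:
servo_tool(
  rows=[
    [0,0,0,0,0,10,0.75],
    [0,0,0,0,0,30,0.75],
    [0,0,0,0,0,40,0.75],
    [0,0,0,0,0,40,0.75],
    [0,0,0,0,0,30,0.75],
    [0,0,8.3,6.4,23.1,0,0.75],
    [0,0,8.3,6.4,23.1,0,0.75],
    [0,0,8.3,6.4,23.1,0,0.75],
    [0,0,8.3,6.4,23.1,0,0.75],
    [0,0,8.3,6.4,23.1,0,0.75],
    [0,0,8.3,6.4,23.1,0,0.75],
    [0,0,8.3,6.4,23.1,0,0.75],
    [0,0,8.3,6.4,23.1,0,0.75],
    [0,0,8.3,6.4,23.1,0,0.75],
    [0,0,8.3,6.4,23.1,0,0.75],
    [0,0,8.3,6.4,23.1,0,0.75],
    [0,0,8.3,6.4,23.1,0,0.75],
    [0,0,0,0,0,0,0.75],
  ],
  grip_force=25,
)

```text
clock: 17.35
eef_pos: [571.3, -37.0, 185.0]
eef_rot: [3.141, -0.0, 1.289]
wrist_force: [-0.4, -0.7, -1.0]
finger_gap: 34.8
finger_force: 24.8
```

```bash
python3 - <<'E'
from h import *
st=manip.read_state();print(st["eef_pos"],st["eef_rot"],st["wrist_force"])
p=pix("side",[st["eef_pos"]])[0];print(p)
s=np.mean([manip.camera("side").astype(float) for _ in range(4)],0);np.save("s3.npy",s)
x,y=int(p[0])-40,int(p[1])-40;w,h=80,100
o=cv2.resize(np.clip(s[y:y+h,x:x+w]*1.3,0,255).astype(np.uint8),None,fx=6,fy=6,interpolation=2)
print(x,y);cv2.imwrite("pics/g.png",o[:,:,::-1])
E
```

```text
[571.2827771  -37.02152141 184.98407952] [ 3.14135129e+00 -1.57144526e-04  1.28886045e+00] [-0.36936198 -0.66094924 -1.02825605]
[296.36125217 197.79118059]
256 157
```

View pics/g.png

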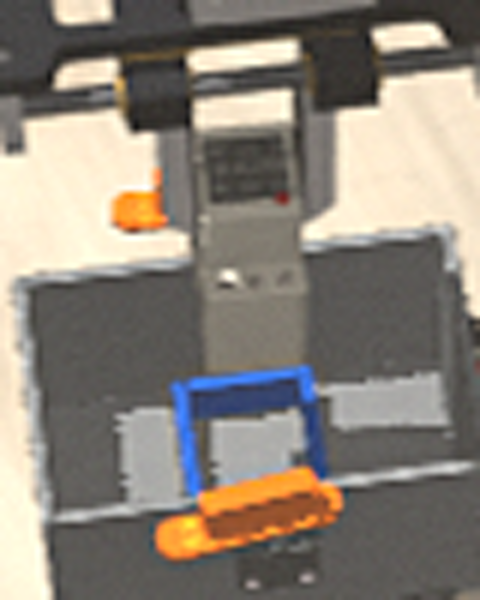

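```bash
python3 - <<'E'
from h import *
np.set_printoptions(precision=1,suppress=True)
f=lambda u,v:((u+.5)/6-.5+256,(v+.5)/6-.5+157)
t=np.array([571.3,-37.0]);a=1.289;ex=np.array([np.cos(a),np.sin(a)]);ey=np.array([-ex[1],ex[0]])
for u,v,z in[(205,293,203.4),(308,287,203.4),(208,371,150.4),(305,369,150.4),(202,212,235.5),(298,205,235.5)]:
    P=onz("side",*f(u,v),z);d=P[:2]-t;print(z,P,"along relay x %.1f across %.1f"%(d@ex,d@ey))
E
```

```text
203.4 [595.5 -14.9 203.4] along relay x 28.0 across -17.1
203.4 [562.2  -2.4 203.4] along relay x 30.7 across 18.4
150.4 [596.2 -14.9 150.4] along relay x 28.1 across -17.8
150.4 [564.3  -1.3 150.4] along relay x 32.3 across 16.6
235.5 [590.5 -26.3 235.5] along relay x 15.6 across -15.5
235.5 [559.8 -15.5 235.5] along relay x 17.5 across 17.1
```

```bash
python3 - <<'E'
from h import *
np.set_printoptions(precision=1,suppress=True)
f=lambda u,v:((u+.5)/6-.5+256,(v+.5)/6-.5+157)
A=onz("side",*f(173,385),30);B=onz("side",*f(314,368),30)
d=(A-B)[:2];print(A,B,np.linalg.norm(d),np.arctan2(d[1],d[0]))
a=-.287;print((A+B)[:2]/2+41*np.array([-np.sin(a),np.cos(a)]))
# blue mask extents in both views, subpixel via centroid of hull
for n,im in(("top",np.load("t.npy")),("side",np.load("s.npy"))):
    m=((im[:,:,2]-im[:,:,0]>45)).astype(np.uint8)
    k,l,st,c=cv2.connectedComponentsWithStats(m)
    for i in range(1,k):
        x,y,w,h,ar=st[i]
        if ar>60 and 270<x<350 and 200<y<245:
            P=np.array([onz(n,u,v,30)[:2] for v,u in np.argwhere(l==i)])
            Q=(P-[571,-38.5])@np.array([[np.cos(a),-np.sin(a)],[np.sin(a),np.cos(a)]])
            print(n,"box-frame extents",np.percentile(Q,[1,99],axis=0).ravel(),Q.min(0),Q.max(0))
E
```

```text
[586.9 -80.6  30. ] [533.  -64.6  30. ] 56.236501587869064 -0.28834446648945916
[571.6 -33.3]
top box-frame extents [-27.7 -37.2  28.5  39.3] [-27.9 -38.8] [28.8 39.6]
side box-frame extents [-28.5 -37.3  27.8  13.6] [-28.7 -37.8] [28.3 14.1]
```

Call:
servo_tool(
  rows=[
    [0,0,0,0.5,1.4,-10,0.75],
    [0,0,0,0,0,-30,0.75],
    [0,0,0,0,0,-30,0.75],
    [0,0,0,0,0,-25,0.75],
    [0,0,0,0,0,-15,0.75],
    [0,0,0,0,0,-6,0.75],
    [0,0,0,0,0,-4,0.75],
    [0,0,0,0,0,-3,0.75],
    [0,0,0,0,0,0,0.75],
  ],
)

```text
clock: 18.68
eef_pos: [571.8, -36.7, 61.8]
eef_rot: [3.141, -0.0, 1.287]
wrist_force: [0.1, 0.7, -0.3]
finger_gap: 35.3
finger_force: 24.8
```

Call:
servo_tool(
  rows=[
    [0,0,0,0,0,-5,0.75],
    [0,0,0,0,0,-5,0.75],
    [0,0,0,0,0,-4,0.75],
    [0,0,0,0,0,-4,0.75],
    [0,0,0,0,0,-2.5,0.75],
    [0,0,0,0,0,0,0.75],
  ],
)

```text
clock: 19.42
eef_pos: [571.6, -36.7, 40.9]
eef_rot: [-3.141, 0.0, 1.287]
wrist_force: [0.0, 0.0, -0.5]
finger_gap: 35.3
finger_force: 24.8
```

Call:
servo_tool(
  rows=[
    [0,0,0,0,0,-1.3,0.75],
    [0,0,0,0,0,0,0.5],
    [0,0,0,0,0,0,0.3],
    [0,0,0,0,0,0,0.15],
    [0,0,0,0,0,0,0],
    [0,0,0,0,0,10,0],
    [0,0,0,0,0,35,0],
    [0,0,0,0,0,45,0],
    [0,0,0,0,0,45,0],
    [0,0,0,0,0,5,0],
    [0,0,0,0,0,0,0],
  ],
)

```text
clock: 20.8
eef_pos: [571.5, -36.7, 179.6]
eef_rot: [-3.142, -0.0, 1.287]
wrist_force: [-0.7, -0.5, -0.2]
finger_gap: 93.8
finger_force: 0.0
```

Call:
servo_tool(
  rows=[
    [0,0,8,-9.1,33.4,0,0],
    [0,0,8,-9.1,33.4,0,0],
    [0,0,8,-9.1,33.4,0,0],
    [0,0,8,-9.1,33.4,0,0],
    [0,0,8,-9.1,33.4,0,0],
    [0,0,8,-9.1,33.4,0,0],
    [0,0,8,-9.1,33.4,0,0],
    [0,0,8,-9.1,33.4,0,0],
    [0,0,8,-9.1,33.4,0,0],
    [0,0,8,-9.1,33.4,0,0],
    [0,0,0,0,0,-20,0],
    [0,0,0,0,0,0,0],
  ],
)

```text
clock: 22.3
eef_pos: [479.4, 296.9, 157.2]
eef_rot: [-3.138, -0.003, 2.684]
wrist_force: [0.4, -0.2, -0.1]
finger_gap: 94.1
finger_force: 0.0
```

```bash
python3 - <<'E'
from h import *
np.set_printoptions(precision=1,suppress=True)
st=manip.read_state();print(st["eef_pos"],st["eef_rot"])
t=np.mean([manip.camera("top").astype(float) for _ in range(4)],0);s=np.mean([manip.camera("side").astype(float) for _ in range(4)],0)
np.save("t4.npy",t);np.save("s4.npy",s)
m=np.zeros((600,800,3),np.uint8)
def c(im,x,y,w,h,k): return cv2.resize(np.clip(im[y:y+h,x:x+w]*1.4,0,255).astype(np.uint8),None,fx=k,fy=k,interpolation=2)
m[:600,:450]=c(t,298,178,75,100,6);m[:450,450:800]=c(s,258,185,70,90,5)
cv2.imwrite("pics/h.png",m[:,:,::-1])
E
```

```text
[479.4 296.9 157.2] [-3.1 -0.   2.7]
```

View pics/h.png

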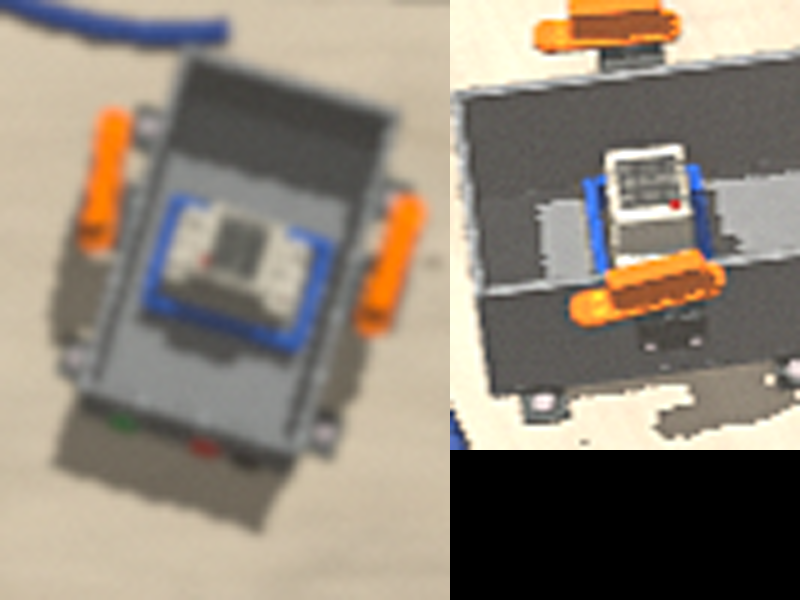

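Call:
servo_tool(
  rows=[
    [0,0,0,1.2,0.6,-30,0],
    [0,0,0,0,0,-35,0],
    [0,0,0,0,0,-30,0],
    [0,0,0,0,0,-18,0],
    [0,0,0,0,0,-10,0],
    [0,0,0,0,0,-6,0],
    [0,0,0,0,0,-4,0],
    [0,0,0,0,0,-3,0.5],
    [0,0,0,0,0,0,0.8],
  ],
  grip_force=10,
)

```text
clock: 23.82
eef_pos: [481.9, 297.9, 23.9]
eef_rot: [3.141, 0.0, 2.683]
wrist_force: [0.1, -0.2, -1.0]
finger_gap: 77.8
finger_force: 0.0
```

Call:
servo_tool(
  rows=[
    [0,0,0,0,0,0,1],
    [0,0,0,0,0,0,1],
    [0,0,0,0,0,0,1],
    [0,0,0,0,0,0,1],
    [0,0,0,0,0,0,1],
    [0,0,0,0,0,0,1],
    [0,0,0,0,0,0,1],
  ],
)

```text
clock: 24.7
eef_pos: [481.8, 297.8, 23.7]
eef_rot: [-3.142, -0.0, 2.683]
wrist_force: [-1.0, -0.6, -0.0]
finger_gap: 12.0
finger_force: 10.0
```

Call:
servo_tool(
  rows=[
    [0,0,0,0,0,0,1],
    [0,0,0,0,0,10,1],
    [0,0,0,0,0,30,1],
    [0,0,0,0,0,40,1],
    [0,0,0,0,0,40,1],
    [0,0,0,0,0,30,1],
    [0,0,1.4,13,-48,0,1],
    [0,0,1.4,13,-48,0,1],
    [0,0,1.4,13,-48,0,1],
    [0,0,1.4,13,-48,0,1],
    [0,0,1.4,13,-48,0,1],
    [0,0,1.4,13,-48,0,1],
    [0,0,1.4,12.7,-48.3,0,1],
    [0,0,0,0,0,0,1],
    [0,0,0,0,0,0,1],
  ],
  grip_force=45,
)

```text
clock: 26.58
eef_pos: [572.3, -38.1, 173.9]
eef_rot: [3.141, -0.0, 2.854]
wrist_force: [-0.1, 0.2, -2.5]
finger_gap: 11.4
finger_force: 45.0
```

```bash
cat > cov.py <<'E'
from h import *
np.set_printoptions(precision=2,suppress=True)
st=manip.read_state();print(st["eef_pos"],st["eef_rot"],st["wrist_force"],st["moment"],st["finger_gap"])
e=st["eef_pos"]; zt=e[2]-23.7+14
a=-.288;Rb=np.array([[np.cos(a),-np.sin(a)],[np.sin(a),np.cos(a)]])
for n in("top","side"):
    im=np.mean([manip.camera(n).astype(float) for _ in range(3)],0);np.save(n+"5.npy",im)
    p=pix(n,[[e[0],e[1],zt]])[0]
    # plate: pale, unsaturated
    m=((im.min(2)>130)&(im[:,:,0]-im[:,:,2]<22)).astype(np.uint8)
    x,y=int(p[0]),int(p[1]);mm=np.zeros_like(m);mm[max(0,y-50):y+50,x-60:x+60]=m[max(0,y-50):y+50,x-60:x+60]
    k,l,s_,c=cv2.connectedComponentsWithStats(cv2.morphologyEx(mm,cv2.MORPH_CLOSE,np.ones((5,5))))
    i=1+np.argmax(s_[1:,4]);P=np.array([onz(n,u,v,zt)[:2] for v,u in np.argwhere(l==i)]).astype(np.float32)
    r=cv2.minAreaRect(P);print(n,s_[i],"centre",r[0],"size",r[1],"ang",r[2],np.radians(r[2]))
    Q=(P-e[:2])@Rb;print(" box-axes extents about TCP",Q.min(0),Q.max(0))
E
python3 cov.py
```

```text
[572.3  -38.08 173.89] [ 3.14 -0.    2.85] [-0.14  0.2  -2.54] [ 0.03 -0.16 -0.05] 11.374791741817546
top [322 212   3   3   7] centre (576.5151977539062, 1.9703197479248047) size (5.431602954864502, 5.348742961883545) ang 0.7426811456680298 0.012962231284390741
 box-axes extents about TCP [-10.72  36.24] [-4.74 42.15]
side [ 256  185   75   59 1574] centre (586.56201171875, -23.46674346923828) size (139.5220184326172, 148.2349395751953) ang 74.99079895019531 1.3088363503820153
 box-axes extents about TCP [-65.58 -50.38] [83.38 89.36]
```

Call:
servo_tool(
  rows=[
    [0,0,0,0,0,-15,1],
    [0,0,0,0,0,-17,1],
    [0,0,0,0,0,-10,1],
    [0,0,0,0,0,-5,1],
    [0,0,0,0,0,-3,1],
    [0,0,0,0,0,-2,1],
    [0,0,0,0,0,0,1],
  ],
)

```text
clock: 27.75
eef_pos: [572.7, -38.4, 121.9]
eef_rot: [3.142, 0.0, 2.854]
wrist_force: [0.2, 0.2, -3.4]
finger_gap: 11.5
finger_force: 45.0
```

Call:
servo_tool(
  rows=[
    [0,0,0,0,0,-2,1],
    [0,0,0,0,0,-2,1],
    [0,0,0,0,0,-1.5,1],
    [0,0,0,0,0,0,1],
  ],
)

```text
clock: 28.25
eef_pos: [572.5, -38.4, 116.1]
eef_rot: [-3.142, -0.0, 2.854]
wrist_force: [0.3, -0.1, -4.2]
finger_gap: 11.4
finger_force: 45.0
```

Call:
servo_tool(
  rows=[
    [0,0,0,0,0,-1,1],
    [0,0,0,0,0,-0.7,1],
    [0,0,0,0,0,0,1],
    [0,0,0,0,0,0,1],
  ],
)

```text
clock: 28.75
eef_pos: [572.7, -38.4, 115.7]
eef_rot: [3.141, 0.001, 2.854]
wrist_force: [-4.7, 0.2, 8.9]
finger_gap: 11.8
finger_force: 45.0
```

Call:
servo_tool(
  rows=[
    [0,0,0,0,0,0.5,0.8],
    [0,0,0,0,0,0,0.6],
    [0,0,0,0,0,0,0.5],
    [0,0,0,0,0,0,0.5],
    [0,0,0,0,0,10,0.5],
    [0,0,0,0,0,30,0.5],
    [0,0,0,0,0,40,0.5],
    [0,0,2.3,6.1,21.7,0,0.5],
    [0,0,2.3,6.1,21.7,0,0.5],
    [0,0,2.3,6.1,21.7,0,0.5],
    [0,0,0,0,0,0,0.5],
  ],
  grip_force=15,
)

```text
clock: 30.12
eef_pos: [591.1, 28.0, 195.2]
eef_rot: [3.142, 0.0, 2.977]
wrist_force: [-0.3, -0.9, -0.1]
finger_gap: 47.3
finger_force: 0.0
```

```bash
python3 - <<'E'
from h import *
np.set_printoptions(precision=2,suppress=True)
st=manip.read_state();print(st["eef_pos"],st["eef_rot"],st["wrist_force"],st["finger_gap"])
im=manip.camera("side").astype(float);t=manip.camera("top").astype(float);np.save("s6.npy",im);np.save("t6.npy",t)
# predicted plate corners (z=106) and local brightness in/out along each edge of the side view
a=-.288;Rb=np.array([[np.cos(a),-np.sin(a)],[np.sin(a),np.cos(a)]]);c=np.array([571.6,-38.4])
for n,I_ in(("side",im),("top",t)):
  g=I_[:,:,0]-I_[:,:,2]; 
  for nm,f in(("+x",lambda k,o:(85+o,k)),("-x",lambda k,o:(-85-o,k)),("+y",lambda k,o:(k,54+o)),("-y",lambda k,o:(k,-54-o))):
    prof=[]
    for o in range(-12,14,3):
        pts=[np.r_[c+Rb@np.array(f(k,o)),106] for k in(-38,-30,30,38)]
        q=pix(n,pts); prof.append(np.median([I_[int(round(v)),int(round(u))].mean() for u,v in q]))
    print(n,nm,np.round(prof))
E
```

```text
[591.1   27.99 195.18] [3.14 0.   2.98] [-0.28 -0.92 -0.14] 47.31642372606689
side +x [211. 212. 212. 219. 185. 180. 182. 184. 184.]
side -x [160. 159. 160. 163. 141. 134. 139. 140. 137.]
side +y [207. 159. 160. 162. 166.  99.  67.  77. 105.]
side -y [126. 123. 129. 118. 130. 188. 159. 119. 110.]
top +x [117. 116. 115. 116. 110. 105. 102. 103. 104.]
top -x [100.  99.  73.  71.  63.  56.  56.  56.  57.]
top +y [71. 72. 70. 57. 55. 46. 42. 41. 43.]
top -y [162. 164. 162. 158. 142.  99.  88.  90.  83.]
```

Call:
servo_tool(
  rows=[
    [0,0,0,0,-1.3,-30,0.5],
    [0,0,0,0,0,-30,0.5],
    [0,0,0,0,0,-18,0.5],
    [0,0,0,0,0,-10,0.5],
    [0,0,0,0,0,-6,0.5],
    [0,0,0,0,0,-4,0.5],
    [0,0,0,0,0,0,0.5],
  ],
)

```text
clock: 31.1
eef_pos: [591.0, 25.4, 97.3]
eef_rot: [3.142, 0.0, 2.975]
wrist_force: [0.0, -0.5, -0.8]
finger_gap: 46.5
finger_force: 0.0
```

Call:
servo_tool(
  rows=[
    [0,0,0,0,0.8,0,1],
    [0,0,0,0,0,0,1],
    [0,0,0,0,0,0,1],
    [0,0,0,0,0,0,1],
    [0,0,0,0,0,0,1],
    [0,0,0,0,0,0,1],
    [0,0,0,0,0,0,1],
  ],
)

```text
clock: 31.98
eef_pos: [591.1, 27.0, 97.2]
eef_rot: [3.14, 0.0, 2.975]
wrist_force: [1.8, 5.1, -0.4]
finger_gap: 9.7
finger_force: 15.0
```

Call:
servo_tool(
  rows=[
    [0,0,-4,0,0,0,1],
    [0,0,-6,0,0,0,1],
    [0,0,-6,0,0,0,1],
    [0,0,-6,0,0,0,1],
    [0,0,0,0,0,0,1],
  ],
)

```text
clock: 32.6
eef_pos: [591.0, 27.0, 97.1]
eef_rot: [3.14, -0.0, 2.589]
wrist_force: [0.8, 4.1, 0.0]
finger_gap: 9.8
finger_force: 15.0
```

Call:
servo_tool(
  rows=[
    [0,0,-7.5,0,0,0,1],
    [0,0,-7.5,0,0,0,1],
    [0,0,-7.5,0,0,0,1],
    [0,0,-7.5,0,0,0,1],
    [0,0,-7.5,0,0,0,1],
    [0,0,-7.5,0,0,0,1],
    [0,0,-7.5,0,0,0,1],
    [0,0,-7.5,0,0,0,1],
    [0,0,-7.5,0,0,0,1],
    [0,0,-7.3,0,0,0,1],
    [0,0,0,0,0,0,1],
    [0,0,0,0,0,0,1],
  ],
)

```text
clock: 34.1
eef_pos: [591.0, 27.0, 97.2]
eef_rot: [3.141, -0.001, 1.285]
wrist_force: [0.8, 5.5, -0.4]
finger_gap: 9.6
finger_force: 15.0
```

Call:
servo_tool(
  rows=[
    [0,0,0,0,0,0,0.5],
    [0,0,0,0,0,0,0.5],
    [0,0,0,0,0,0,0.5],
    [0,0,0,0,0,0,0.5],
    [0,0,0,0,0,20,0.5],
    [0,0,0,0,0,40,0.5],
    [0,0,0,0,0,38,0.5],
    [0,0,-9,-3.8,-13.1,0,0.5],
    [0,0,-9,-3.8,-13.1,0,0.5],
    [0,0,-9,-3.8,-13.1,0,0.5],
    [0,0,-9,-3.8,-13.1,0,0.5],
    [0,0,-9,-3.8,-13.1,0,0.5],
    [0,0,-9,-3.8,-13.1,0,0.5],
    [0,0,-9,-3.8,-13.1,0,0.5],
    [0,0,-9,-3.8,-13.1,0,0.5],
    [0,0,-9,-3.8,-13.1,0,0.5],
    [0,0,-9.8,-3.8,-13.1,0,0.5],
    [0,0,0,0,0,0,0.5],
  ],
)

```text
clock: 36.35
eef_pos: [552.7, -105.4, 195.1]
eef_rot: [3.142, 0.0, -0.3]
wrist_force: [0.3, 0.3, 1.1]
finger_gap: 46.9
finger_force: 0.0
```

Call:
servo_tool(
  rows=[
    [0,0,0,0,0,-30,0.5],
    [0,0,0,0,0,-30,0.5],
    [0,0,0,0,0,-18,0.5],
    [0,0,0,0,0,-10,0.5],
    [0,0,0,0,0,-6,0.5],
    [0,0,0,0,0,-4,0.5],
    [0,0,0,0,0,0,0.5],
  ],
)

```text
clock: 37.22
eef_pos: [553.0, -104.9, 97.3]
eef_rot: [-3.142, -0.0, -0.299]
wrist_force: [-0.0, -0.6, 0.4]
finger_gap: 47.1
finger_force: 0.0
```

Call:
servo_tool(
  rows=[
    [0,0,0,0,1.5,0,1],
    [0,0,0,0,0,0,1],
    [0,0,0,0,0,0,1],
    [0,0,0,0,0,0,1],
    [0,0,0,0,0,0,1],
    [0,0,0,0,0,0,1],
    [0,0,0,0,0,0,1],
  ],
)

```text
clock: 38.1
eef_pos: [552.8, -103.5, 97.1]
eef_rot: [3.141, -0.0, -0.3]
wrist_force: [-0.5, -1.6, 0.7]
finger_gap: 9.7
finger_force: 15.0
```

Call:
servo_tool(
  rows=[
    [0,0,4,0,0,0,1],
    [0,0,6,0,0,0,1],
    [0,0,6,0,0,0,1],
    [0,0,6,0,0,0,1],
    [0,0,0,0,0,0,1],
  ],
)

```text
clock: 38.72
eef_pos: [552.8, -103.6, 97.1]
eef_rot: [3.141, 0.0, 0.084]
wrist_force: [-0.3, -3.7, 0.6]
finger_gap: 9.4
finger_force: 15.0
```

Call:
servo_tool(
  rows=[
    [0,0,7,0,0,0,1],
    [0,0,7,0,0,0,1],
    [0,0,7,0,0,0,1],
    [0,0,7,0,0,0,1],
    [0,0,7,0,0,0,1],
    [0,0,7,0,0,0,1],
    [0,0,7,0,0,0,1],
    [0,0,7,0,0,0,1],
    [0,0,7,0,0,0,1],
    [0,0,5.7,0,0,0,1],
    [0,0,0,0,0,0,1],
    [0,0,0,0,0,0,1],
  ],
)

```text
clock: 40.22
eef_pos: [553.1, -103.9, 97.1]
eef_rot: [3.141, 0.001, 1.281]
wrist_force: [1.8, -5.5, 0.1]
finger_gap: 9.9
finger_force: 15.0
```

Call:
servo_tool(
  rows=[
    [0,0,0,0,0,0,0.5],
    [0,0,0,0,0,0,0.5],
    [0,0,0,0,0,0,0.5],
    [0,0,0,0,0,0,0.5],
    [0,0,0,0,0,20,0.5],
    [0,0,0,0,0,40,0.5],
    [0,0,0,0,0,38,0.5],
    [0,0,0,-20,-40,0,0.5],
    [0,0,0,-20,-40,0,0.5],
    [0,0,0,-20,-40,0,0.5],
    [0,0,0,-20,-40,0,0.5],
    [0,0,0,-20,-40,0,0.5],
    [0,0,0,0,0,0,0.5],
    [0,0,0,0,0,0,0.5],
  ],
)

```text
clock: 41.98
eef_pos: [453.0, -303.0, 195.0]
eef_rot: [-3.142, -0.0, 1.283]
wrist_force: [-0.4, -0.8, -0.2]
finger_gap: 47.0
finger_force: 0.0
```

```bash
python3 - <<'E'
from h import *
np.set_printoptions(precision=2,suppress=True)
st=manip.read_state();print(st["clock"],st["eef_pos"])
I={}
for n in("top","side"):
    im=manip.camera(n).astype(float)
    m=((im[:,:,0]>130)&(im[:,:,2]<80)&(im[:,:,1]<175)&(im[:,:,0]-im[:,:,2]>100)).astype(np.uint8)
    k,l,s_,_=cv2.connectedComponentsWithStats(m)
    for i in range(1,k):
        x,y,w,h,ar=s_[i]
        if ar>25 and 260<x<380 and 150<y<270:
            r=cv2.minAreaRect(np.array([onz(n,u,v,120)[:2] for v,u in np.argwhere(l==i)],np.float32));print(n,s_[i],r)
E
```

```text
41.975 [ 453.02 -302.96  195.02]
top [307 207  23  11  91] ((587.8363647460938, 15.690811157226562), (63.57078552246094, 14.106404304504395), 72.1161880493164)
top [347 220  23  10  89] ((555.3280029296875, -95.08149719238281), (63.171268463134766, 14.288641929626465), 75.06575012207031)
side [290 180   9  24 124] ((555.8650512695312, -93.55840301513672), (62.141143798828125, 14.691887855529785), 74.6841049194336)
side [297 225  10  27 150] ((589.23974609375, 22.44330596923828), (65.25748443603516, 15.149680137634277), 74.58624267578125)
```

```bash
python3 -c "
from cell import manip
print(manip.sign_off())"
```

```text
the job is handed in; nothing more can be done
None
```

The job is handed in after 42 s of the 72 s allowed: the relay stands in the nest, the cover is home on the box, and both turnbuttons are square across it. I checked this by camera and wrist force, but sign-off returned no verdict.

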